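# Nest two cups and present the stack to the tag reader

## Robot

A 6-joint arm with a two-finger parallel gripper is mounted at the origin on the work surface. World frame = base frame: x ahead of the robot, y to its left, z up, the work surface at z = 0. Lengths are in m, angles in degrees, forces in N, time in s.
With the tool pointing down it reaches from about 0.35 to 0.875 m from the base axis. Payload 4.2 kg.
Tool frame: the origin (TCP) lies at the very end of the fingers, on their centre line; the grasp point (between the pads) lies 19 mm behind it; x points along the fingers, y is the direction in which the jaws open and shut, and the axes are right-handed (so a half turn about x gives the same grasp; the last joint's range is limited). The gripper opens to 87 mm and grips with 3 to 60 N. Pads are 19 mm wide; open, the fingers measure 117 mm over their backs; the gripper's body (75 mm by 190 mm) begins 51 mm behind the grasp point.
Start: joints at [87.525, 22.042, 0.453, 0, -68.411, -14.817], TCP at [0.186, 0.597, 0.223] pointing down, gripper open.
Joint ranges: [-179.83, 179.83], [-69.29, 118.12], [-61.27, 80.66], [-181.25, 117.63], [-171.15, -9.14], [-177.46, 177.46]. Speed limits (degrees/s): [159.86, 159.86, 180, 180, 180, 180].

## Interface

Orientations are given as a 3x3 rotation matrix whose columns are the frame's x, y, z axes.
In Python, from workcell import * gives the robot as it stands.
- The arm moves only by the shell command python3 -m creep 'ROWS' [FORCE]. ROWS is a JSON object of lists of equal length, an entry for each row: "xyz": the shift along the tool's x, y, z in m, a list of three; "turn": the turn, a rotation vector about the tool's x, y, z in rad, a list of three; "grip": the finger opening in m, from 0 to 0.087. A call has 1 to 12 rows; each row shifts and turns the commanded pose from where the row before left it, along the tool's axes as they then stand; what a row does not reach is not made up. A row lasts 1/10 s, in which the tool goes at most 50 mm and 8.59 degrees, less where a joint would pass 70% of its speed; a pose out of reach is approached as far as the arm can. A call is refused whole if a number of a shift passes 0.05 or a number of a turn 0.15, either way. A call with a gripper value outside its range is refused whole. The fingers move at their own pace and stop on an object; FORCE is the grip in N (left out, the last holds). Time passes only in rows, so rows that do not move let the fingers close. It gives the time, the measured TCP pose, the force and the opening at its end, in the units of the state.
- get_state(): the state, without advancing time (a new reading comes with each control period).
- snapshot(name): name is "scene" or "top" or "wrist"; returns the picture (480x640x3 uint8, blue, green, red); there is no depth.
- calibration(name): a dict with "K" (3x3 intrinsics, pixels), "D" ([k1, k2, p1, p2, k3] as OpenCV has them; the pictures are not rectified), "xyz" and "attitude" of the camera in the world. Camera axes: x right, y down, z forward; pixel columns grow to the right and rows downward; lengths in m; the calibration is good to about 2 mm. A picture is of the moment at which its call begins: read the wrist's pose just before it. calibration takes no time and is no camera call; for the wrist camera it gives the pose at the moment of the call.
- job_done(): hands the job in, once; it reports no verdict.
The state is a dict: "time": time; "q": joint angles; "joint_vel": joint speeds; "joint_torque": joint torques, N m; "tcp_pos": TCP position; "tcp_rot": TCP orientation; "ft_force": force on the tool from outside, world axes, zero at the start; "torque": the same for the moment, N m; "width": finger opening in m.
Only numpy, scipy, OpenCV 4.12 (cv2) and the standard library are available. Lean on these libraries where they do the work, as an engineer would, in place of code of your own. Each camera call takes 0.05 s, during which the arm holds its last target.

## Task

Sign out the two empty white cups: nest the small one upright and concentrically into the large one on the table, standing fully on its floor, then grip the large cup, carry the stack over the carton of vials and finish while holding it upright and still, hovering about 15 mm above the round window of the tag reader, centred on it. Nothing may touch the reader or bump the carton, and the other things on the table stay where they are. Do not put the stack down or let go: the program ends with it in the gripper.

Things in the scene. Friction and masses are not known exactly. Their poses are not given: they have to be found in the camera images.
- large_cup: white plastic cup, 62 mm high, 70 to 140 g, upright and empty, with a thick foot: its inner floor lies 26 mm above its underside. Outer diameter 51 mm at the foot, 60 mm at 52 mm height; from 52 to 62 mm a straight rim lip of 63 mm outer diameter, the place to grip; mouth 55 mm. The two cups and the beaker stand in any order. Origin: centre of the underside, z up along the cup
- small_cup: white plastic cup of the same shape and height (62 mm) but narrower, 56 to 112 g: 43 mm at the foot, 52 mm at 52 mm height, rim lip 55 mm from 52 to 62 mm. Nested, its foot stands flat on the large cup's floor, 26 mm above the large cup's underside, with 3 mm side play; the stack is 88 mm high, the two rims 26 mm apart in height. Origin: centre of the underside, z up along the cup
- reader: fixed black contactless tag reader, 120 x 120 mm, 30 mm high in all, with a slightly raised round window 66 mm wide in the middle of its top and a lead running off its far side. Origin: centre of the underside, on the table, z up
- reader_window (a point): centre of the reader's round window, on its top face (30 mm above the table); z up
- carton: fixed pair of stacked white cartons, the upper one open and filled with vials standing in cardboard partitions: 240 mm along its x axis, 130 mm along its y axis, walls 95 mm high, vial caps up to 102 mm above the table. It stands between the cups (at larger y) and the reader (at smaller y). Origin: centre of the underside, on the table, z up
- beaker: bystander: white plastic straight-sided beaker without a lip, 60 mm diameter, 95 mm high. Origin: centre of the underside
- vial_1: bystander: small capped glass vial, 22 mm diameter, 54 mm high, upright near the reader. Origin: centre of the underside
- vial_2: bystander: small capped glass vial like vial_1, on the robot's side of the cups. Origin: centre of the underside
- label_roll: bystander: roll of paper labels lying flat, 84 mm outer diameter, 38 mm hole, 30 mm high. Origin: centre of the underside
- tape_roll: bystander: blue roll of tape lying flat, 90 mm outer diameter, 25 mm high. Origin: centre of the underside
- screwdriver: bystander: screwdriver lying on the table beyond the cups, about 200 mm long, along its x axis. Origin: on its underside, about the middle
There are look-alikes about, which are no part of the job. What is shaped like the small_cup but yellow is not meant.

How it is judged (in metres and radians):
On the way, in this order (a step that is already met when the one before it is completed fails the run):
1. the cups are nested concentrically, fully home, with the large cup upright on the table (z of small_cup in the frame of large_cup between 0.021 and 0.031 m and horizontal distance between small_cup and large_cup below 0.008 m and angle between the z axis of small_cup and the z axis of large_cup, either way round below 0.12 rad and height (world z) of large_cup below 0.006 m and angle between large_cup's own z axis and vertical below 0.1 rad), for 0.2 s.
2. the nested stack passes above the carton of vials (z of small_cup in the frame of large_cup between 0.021 and 0.031 m and horizontal distance between small_cup and large_cup below 0.008 m and angle between the z axis of small_cup and the z axis of large_cup, either way round below 0.12 rad and z of large_cup in the frame of carton above 0.102 m and y of large_cup in the frame of carton between -0.065 and 0.065 m and x of large_cup in the frame of carton between -0.13 and 0.13 m), for 0.05 s.
At the end, for the whole second after the job is handed in: Small cup fully home in the large one (21 to 31 mm up, 8 mm and 0.12 rad coaxial); the fingers hold the large cup (over 2 N), still, upright within 0.14 rad, its underside 4 to 30 mm above the reader window and within 12 mm of its centre, not touching the reader (z of small_cup in the frame of large_cup between 0.021 and 0.031 m and horizontal distance between small_cup and large_cup below 0.008 m and angle between the z axis of small_cup and the z axis of large_cup, either way round below 0.12 rad and z of large_cup in the frame of reader_window between 0.004 and 0.03 m and horizontal distance between large_cup and reader_window below 0.012 m and angle between large_cup's own z axis and vertical below 0.14 rad and linear speed of large_cup below 0.02 m/s and contact force between the fingers and large_cup above 2 N and contact force between large_cup and reader below 0.05 N); the arm keeps its last pose, push and grip.
It fails at once if something touches the reader (contact force between reader and anything else above 0.5 N).
It fails at once if the carton of vials is bumped (contact force between carton and anything else above 2 N).
It fails at once if a bystander is shifted by more than 25 mm (distance of any of beaker, vial_1, vial_2, label_roll, tape_roll, screwdriver from where it was at the start of the episode above 0.025 m).
It also fails if it takes over 58 s, if anything falls off the work surface, if the arm or the gripper's body presses on something with over 40 N, if the wrist force passes 120 N, or if a joint passes its speed limit or range.

## Working session

There is one attempt and no reset: what is moved stays moved. The work goes in short steps, Python scripts to look and compute and a shell command to move; the robot and the scene stay as the last step left them, time stands still between calls to the robot, and variables do not carry over. Pictures are saved under pics/ and viewed, and the job is handed in when it is done.

```bash
mkdir -p pics; ls
python3 - <<'E'
from workcell import *
import cv2,numpy as np
np.set_printoptions(precision=4,suppress=True)
s=get_state();print(s['time'],s['tcp_pos'],np.array(s['tcp_rot']),s['width'])
for n in ['scene','top','wrist']:
    c=calibration(n);print(n,c)
    cv2.imwrite(f'pics/{n}0.png',snapshot(n))
E
```

```text
pics
0.0 [0.1856 0.5962 0.2215] [[-0.0006 -0.2974 -0.9547]
 [-0.0022 -0.9547  0.2974]
 [-1.      0.0022 -0.0001]] 0.08676323568537721
scene {'K': array([[574.838 ,   0.    , 323.1545],
       [  0.    , 574.838 , 238.1102],
       [  0.    ,   0.    ,   1.    ]]), 'D': array([0.0081, 0.    , 0.    , 0.    , 0.    ]), 'xyz': array([1.1347, 0.6393, 0.8132]), 'attitude': array([[-0.7131,  0.4434, -0.543 ],
       [ 0.7009,  0.4673, -0.5389],
       [ 0.0148, -0.7648, -0.644 ]])}
top {'K': array([[509.4893,   0.    , 309.9898],
       [  0.    , 509.4893, 230.9386],
       [  0.    ,   0.    ,   1.    ]]), 'D': array([-0.0827,  0.    ,  0.    ,  0.    ,  0.    ]), 'xyz': array([ 0.3507, -0.0017,  1.0067]), 'attitude': array([[-0.0287, -0.983 ,  0.1814],
       [-0.9995,  0.0307,  0.0083],
       [-0.0137, -0.181 , -0.9834]])}
wrist {'K': array([[376.4778,   0.    , 318.893 ],
       [  0.    , 376.4778, 245.8974],
       [  0.    ,   0.    ,   1.    ]]), 'D': array([0.0157, 0.    , 0.    , 0.    , 0.    ]), 'xyz': array([0.2531, 0.5738, 0.3838]), 'attitude': array([[-0.2971, -0.9219, -0.2486],
       [-0.9549,  0.2875,  0.075 ],
       [ 0.0023,  0.2596, -0.9657]])}
```

View pics/scene0.png

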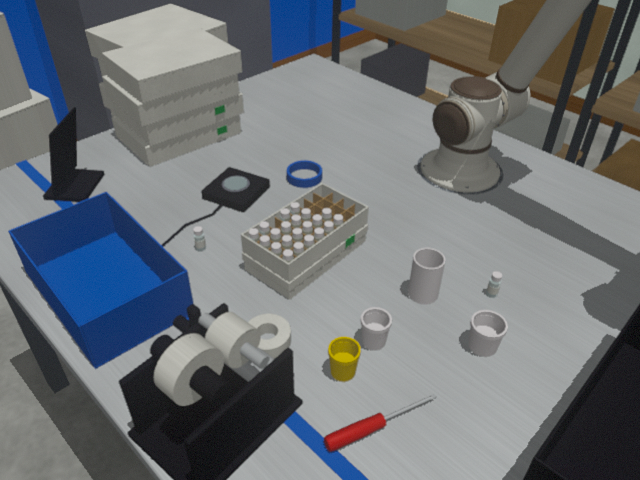

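View pics/top0.png

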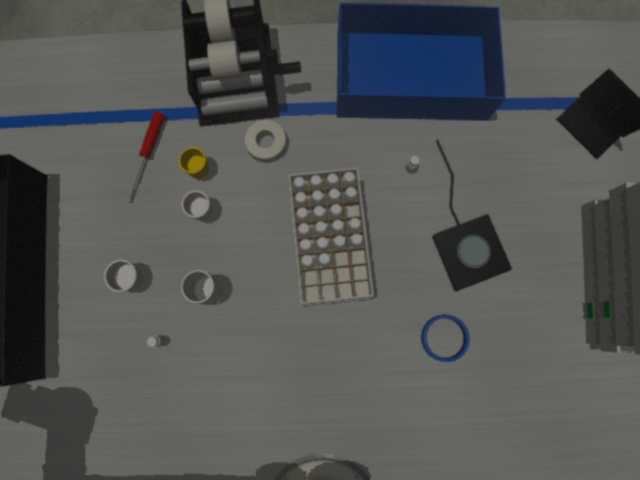

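View pics/wrist0.png

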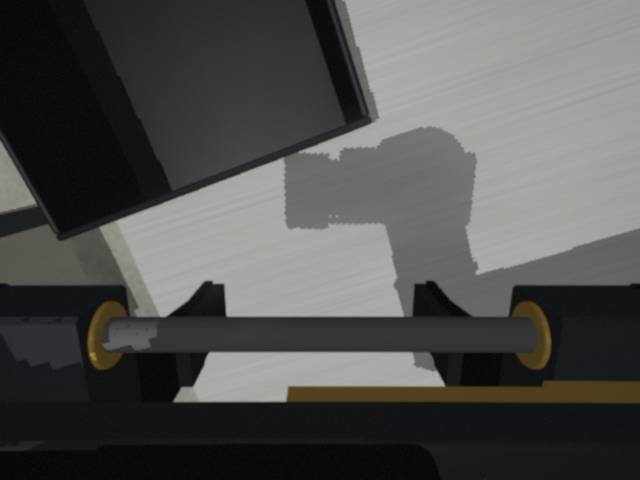

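Scene: the yellow cup in the top view is at (193,160), white cup A at (197,205), white cup B at (121,276) and the tall beaker at (198,287). Next I measure them.

```bash
cat > h.py <<'E'
from workcell import *
import cv2,numpy as np
np.set_printoptions(precision=4,suppress=True)
def ray(c,px):
    u=cv2.undistortPoints(np.array(px,float).reshape(-1,1,2),c['K'],c['D']).reshape(-1,2)
    d=np.c_[u,np.ones(len(u))]@np.array(c['attitude']).T
    return np.array(c['xyz']),d
def at(c,px,z):
    o,d=ray(c,px);return o+d*((z-o[2])/d[:,2])[:,None]
def proj(c,P):
    R=np.array(c['attitude']);r=cv2.Rodrigues(R.T)[0];t=-R.T@np.array(c['xyz'])
    return cv2.projectPoints(np.array(P,float).reshape(-1,1,3),r,t,c['K'],c['D'])[0].reshape(-1,2)
def circ(x,y,z,r,n=72):
    a=np.linspace(0,2*np.pi,n,endpoint=False);return np.c_[x+r*np.cos(a),y+r*np.sin(a),np.full(n,z)]
def draw(im,c,P,col,s=1,off=(0,0)):
    p=((proj(c,P)-off)*s).round().astype(int)
    cv2.polylines(im,[p.reshape(-1,1,2)],True,col,1)
E
python3 - <<'E'
from h import *
im=cv2.imread('pics/top0.png');c=calibration('top')
a=cv2.resize(im[140:310,90:250],None,fx=4,fy=4,interpolation=cv2.INTER_CUBIC)[:600]
b=cv2.resize(im[140:360,280:520],None,fx=3,fy=3,interpolation=cv2.INTER_CUBIC)[:600]
cv2.imwrite('pics/a.png',a);cv2.imwrite('pics/b.png',b)
for n,p,z in [('A',(197,205),.05),('B',(121,276),.05),('beak',(198,287),.08),('yel',(193,160),.05),('reader',(473,252),.03),('vial2',(154,341),.05),('vial1',(414,163),.05)]:
    print(n,at(c,[p],z))
E
```

```text
A [[0.5851 0.2242 0.05  ]]
B [[0.4508 0.37   0.05  ]]
beak [[0.4238 0.2136 0.08  ]]
yel [[0.677  0.2336 0.05  ]]
reader [[ 0.4793 -0.3089  0.03  ]]
vial2 [[0.3275 0.3032 0.05  ]]
vial1 [[ 0.6562 -0.2015  0.05  ]]
```

View pics/a.png

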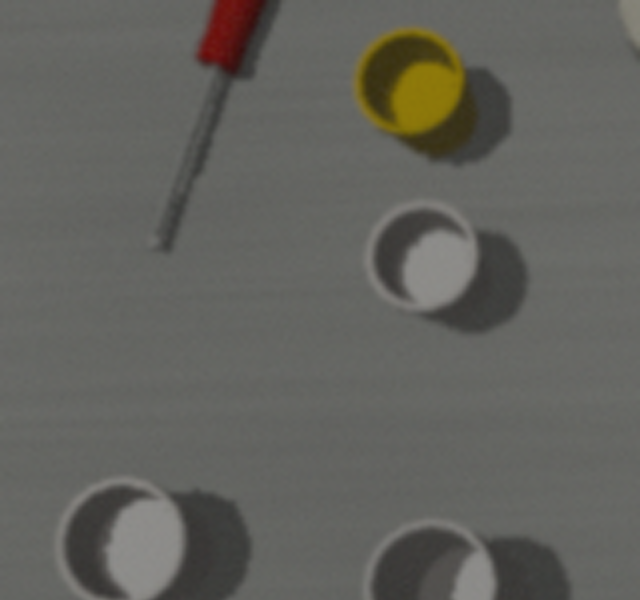

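View pics/b.png

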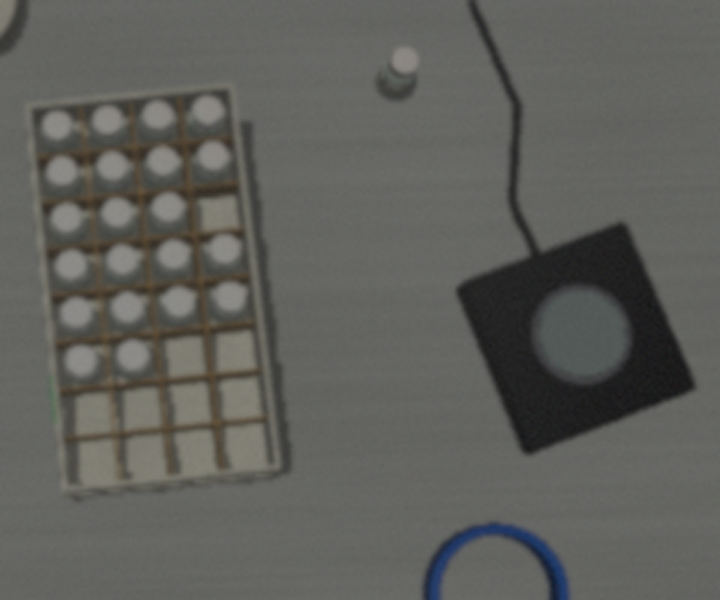

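Run:
```python
from h import *
im=cv2.imread('pics/top0.png');c=calibration('top')
def A(p,z): return at(c,np.array(p,float)/4+[90-.375,140-.375],z)
def B(p,z): return at(c,np.array(p,float)/3+[280-.33,140-.33],z)
s=A([(421,256)],.062)[0];l=A([(123,542)],.062)[0];y=A([(411,82)],.062)[0]
print('small',s,'dia',np.linalg.norm(np.diff(A([(366,256),(477,256)],.062),axis=0)))
print('large',l,'dia',np.linalg.norm(np.diff(A([(58,542),(187,542)],.062),axis=0)))
print('yellow',y,'beaker',A([(432,586)],.095))
cc=B([(28,103),(233,87),(280,468),(65,492)],.095);print('carton',cc,cc.mean(0),np.linalg.norm(np.roll(cc,1,0)-cc,axis=1))
rc=B([(458,290),(624,223),(693,386),(529,453)],.028);print('reader',rc.mean(0),np.linalg.norm(np.roll(rc,1,0)-rc,axis=1))
print('win',B([(582,334)],.03), np.linalg.norm(np.diff(B([(532,334),(633,334)],.03),axis=0)))
print('vial1',B([(404,60)],.054),'tape',at(c,[(445,338)],.025),'label',at(c,[(265,141)],.03))
# scene check
sc=calibration('scene');im=cv2.imread('pics/scene0.png')
for p,r,h in [(s,.0275,.062),(l,.0315,.062)]:
    draw(im,sc,circ(p[0],p[1],h,r),(0,0,255)); draw(im,sc,circ(p[0],p[1],0,r-.006),(0,255,0))
w=B([(582,334)],.03)[0];draw(im,sc,circ(w[0],w[1],.03,.033),(0,0,255))
draw(im,sc,cc,(0,0,255))
cv2.imwrite('pics/ov.png',cv2.resize(im[160:400,180:540],None,fx=2.2,fy=2.2,interpolation=cv2.INTER_CUBIC))
```

```text
small [0.5851 0.2255 0.062 ] dia 0.05389982077156635
large [0.4513 0.3666 0.062 ] dia 0.06270695635563023
yellow [0.6727 0.2319 0.062 ] beaker [[0.4242 0.2108 0.095 ]]
carton [[ 0.6277  0.0419  0.095 ]
 [ 0.6339 -0.0856  0.095 ]
 [ 0.3982 -0.1028  0.095 ]
 [ 0.388   0.0251  0.095 ]] [ 0.512  -0.0304  0.095 ] [0.2404 0.1277 0.2364 0.1283]
reader [ 0.4795 -0.3072  0.028 ] [0.1138 0.1208 0.1148 0.1175]
win [[ 0.4812 -0.3104  0.03  ]] 0.06631673173215295
vial1 [[ 0.6617 -0.2018  0.054 ]] tape [[ 0.3173 -0.2436  0.025 ]] label [[0.7187 0.0922 0.03  ]]
```

View pics/ov.png

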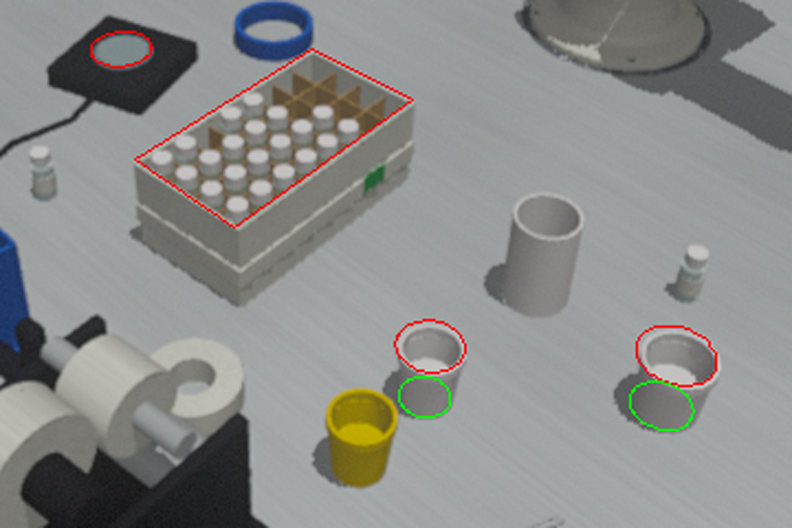

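```bash
python3 -m creep '{"xyz":[[0,0,0],[0,0,0],[0,0,0],[0,0.0265,-0.0285],[0,0.0265,-0.0285],[0,0.0265,-0.0285],[0,0.0265,-0.0285],[0,0.0265,-0.0285],[0,0.0265,-0.0285],[0,0.0265,-0.0285],[0,0.0265,-0.0285],[0,0.0265,-0.0285]],"turn":[[-0.1007,0,0],[-0.1007,0,0],[-0.1007,0,0],[0,0,0],[0,0,0],[0,0,0],[0,0,0],[0,0,0],[0,0,0],[0,0,0],[0,0,0],[0,0,0]],"grip":[0.087,0.087,0.087,0.087,0.087,0.087,0.087,0.087,0.087,0.087,0.087,0.087]}' 25
```

```text
time: 1.35
tcp_pos: [0.4431, 0.357, 0.2224]
tcp_rot: [[-0.0, 0.0, -1.0], [-0.0, -1.0, -0.0], [-1.0, 0.0, 0.0]]
ft_force: [-0.3, 1.0, -0.1]
width: 0.0871
```

Run:
```python
from h import *
c=calibration('wrist');im=snapshot('wrist');cv2.imwrite('pics/w1.png',im)
import pickle;pickle.dump(c,open('w1.pkl','wb'));print(c['xyz'],get_state()['tcp_pos'],get_state()['time'])
draw(im,c,circ(.4513,.3666,.062,.0315),(0,0,255))
cv2.imwrite('pics/w1o.png',im)
```

```text
[0.5138 0.3554 0.3846] [0.446  0.3537 0.2223] 1.4
```

View pics/w1o.png

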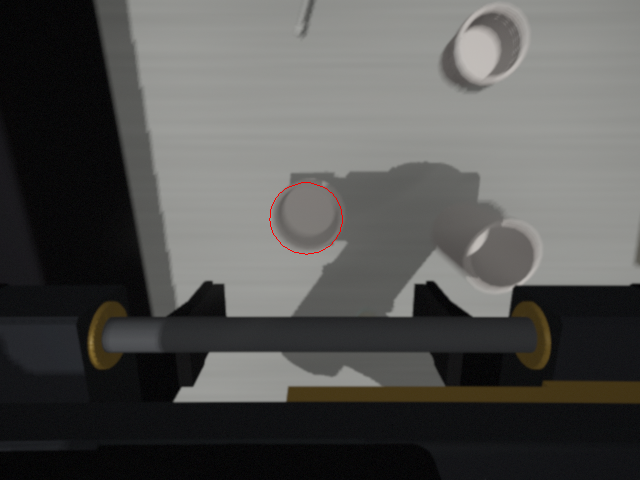

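Run:
```python
from h import *
import pickle
c=pickle.load(open('w1.pkl','rb'));im=cv2.imread('pics/w1.png')
S=6
def crop(x0,y0,w,h,P,name):
    g=im[y0:y0+h,x0:x0+w];g=cv2.normalize(cv2.cvtColor(cv2.resize(g,None,fx=S,fy=S,interpolation=cv2.INTER_CUBIC),cv2.COLOR_BGR2GRAY),None,0,255,cv2.NORM_MINMAX);g=cv2.createCLAHE(3,(4,4)).apply(g)
    cv2.imwrite(name,cv2.cvtColor(g,cv2.COLOR_GRAY2BGR))
crop(260,165,100,100,0,'pics/c1.png')
crop(430,0,110,95,0,'pics/c2.png')
```

```text
(no output)
```

View pics/c1.png

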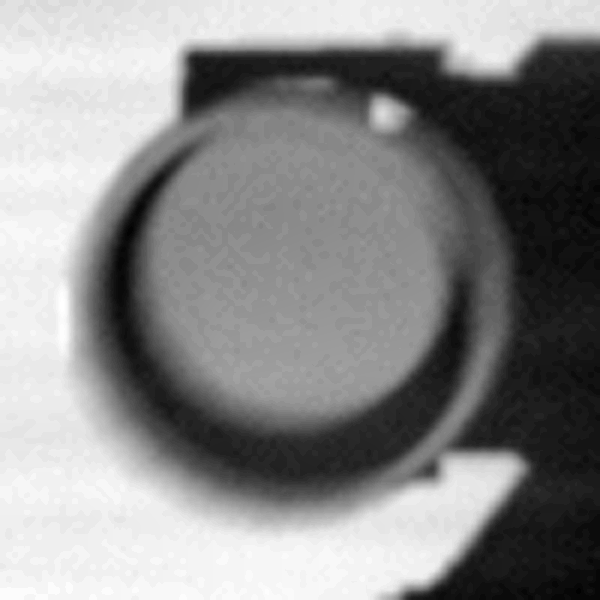

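View pics/c2.png

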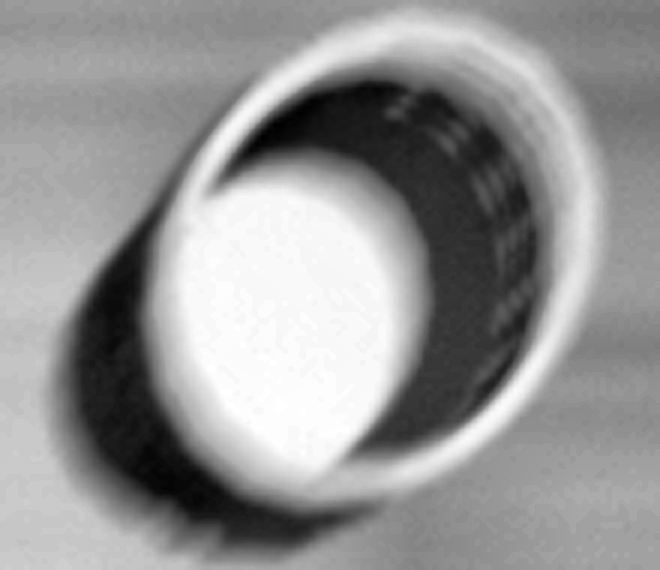

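```bash
python3 - <<'E'
from h import *
import pickle
c=pickle.load(open('w1.pkl','rb'));print(at(c,[(308.6,215.2)],.062))
E
python3 -m creep '{"xyz":[[0.004,0.026,-0.028],[0.004,0.026,-0.028],[0.004,0.026,-0.028],[0.004,0.026,-0.028],[0.004,0.024,-0.026],[0,0,0],[0,0,0],[0,0,0]],"turn":[[0,0,0],[0,0,0],[0,0,0],[0,0,0],[0,0,0],[0,0,0],[0,0,0],[0,0,0]],"grip":[0.087,0.087,0.087,0.087,0.087,0.087,0.087,0.087]}'
python3 - <<'E'
from h import *
c=calibration('wrist');im=snapshot('wrist');cv2.imwrite('pics/w2.png',im)
import pickle;pickle.dump(c,open('w2.pkl','wb'));print(c['xyz'],get_state()['tcp_pos'],get_state()['time'])
print(proj(c,[[.585,.2255,.062]]))
E
```

```text
[[0.4545 0.364  0.062 ]]
time: 2.2
tcp_pos: [0.5798, 0.2309, 0.2025]
tcp_rot: [[-0.0, 0.001, -1.0], [0.0, -1.0, -0.001], [-1.0, -0.0, 0.0]]
ft_force: [-0.5, -0.5, 0.6]
width: 0.0873
[0.6505 0.2293 0.3647] [0.5797 0.2312 0.2027] 2.25
[[323.2207 227.0208]]
```

View pics/w2.png

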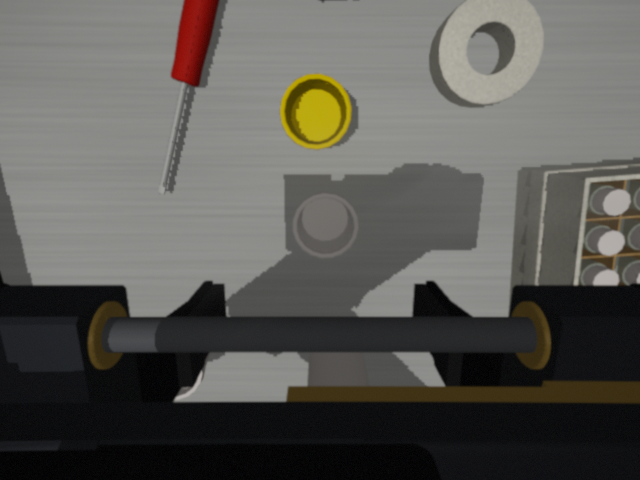

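Run:
```python
from h import *
import pickle
c=pickle.load(open('w2.pkl','rb'));im=cv2.imread('pics/w2.png')
S=6;x0,y0=280,180
g=im[y0:y0+90,x0:x0+90];g=cv2.cvtColor(cv2.resize(g,None,fx=S,fy=S,interpolation=cv2.INTER_CUBIC),cv2.COLOR_BGR2GRAY)
g=cv2.createCLAHE(3,(4,4)).apply(g);g=cv2.cvtColor(g,cv2.COLOR_GRAY2BGR)
P=at(c,[(325.3,224.8)],.062)[0];print(P)
draw(g,c,circ(P[0],P[1],.062,.0275),(0,0,255),S,(x0-.5,y0-.5))
cv2.imwrite('pics/c3.png',g)
```

```text
[0.5869 0.2238 0.062 ]
```

View pics/c3.png

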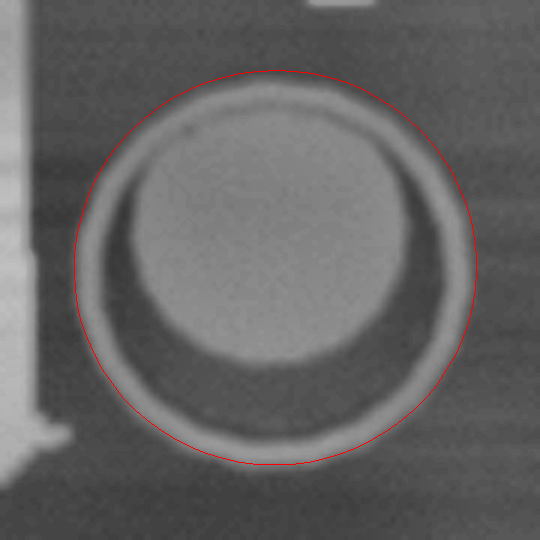

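White cup A (pixel 325,225) is confirmed as the small cup: its rim is about 54 mm, and the cup is open and upright. The yellow look-alike is at (316,111), the large cup is B with a rim of about 63 mm, and the beaker is taller and has no lip. Now I descend.

```bash
python3 -m creep '{"xyz":[[0.02,0.0037,-0.0032],[0.03,0.0037,-0.0031],[0.03,0,0],[0.01,0,0],[0,0,0],[0,0,0]],"turn":[[0,0,0],[0,0,0],[0,0,0],[0,0,0],[0,0,0],[0,0,0]],"grip":[0.087,0.087,0.087,0.087,0.087,0.087]}'
```

```text
time: 2.85
tcp_pos: [0.5874, 0.224, 0.1141]
tcp_rot: [[0.002, 0.002, -1.0], [0.001, -1.0, -0.002], [-1.0, -0.001, -0.002]]
ft_force: [-0.5, -0.0, 0.6]
width: 0.0867
```

Next: 70 mm down to z≈0.044, then grip.

```bash
python3 -m creep '{"xyz":[[0.02,0,0.001],[0.02,0,0],[0.015,0,0],[0.01,0,0],[0.005,0,0],[0,0,0],[0,0,0],[0,0,0]],"turn":[[0,0,0],[0,0,0],[0,0,0],[0,0,0],[0,0,0],[0,0,0],[0,0,0],[0,0,0]],"grip":[0.087,0.087,0.087,0.087,0.087,0.087,0.087,0.087]}'
python3 - <<'E'
from h import *
im=snapshot('scene')
cv2.imwrite('pics/s1.png',cv2.resize(im[220:420,300:500],None,fx=3,fy=3,interpolation=cv2.INTER_CUBIC));print(get_state()['tcp_pos'])
E
```

```text
time: 3.65
tcp_pos: [0.5863, 0.2233, 0.0436]
tcp_rot: [[0.002, 0.001, -1.0], [0.001, -1.0, -0.001], [-1.0, -0.001, -0.002]]
ft_force: [-0.9, 0.6, 0.1]
width: 0.0871
[0.5862 0.2233 0.0434]
```

View pics/s1.png

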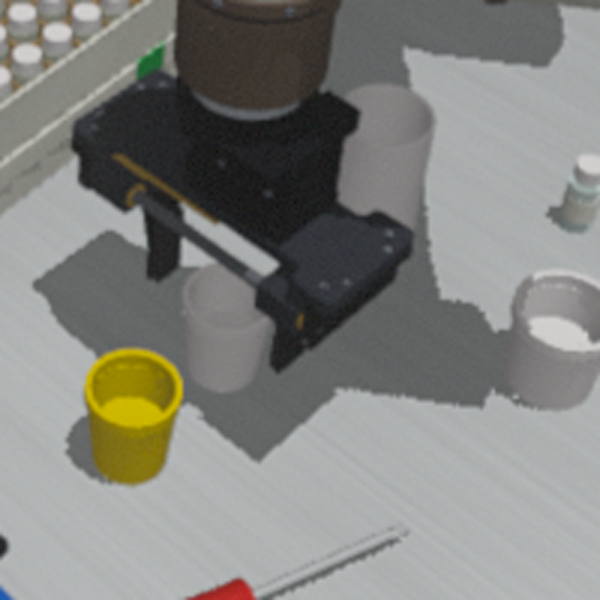

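The fingers straddle the small cup, and the yellow cup (130,410) and the beaker are clear. Closing.

```bash
python3 -m creep '{"xyz":[[0,0,0],[0,0,0],[0,0,0],[0,0,0],[0,0,0],[0,0,0],[0,0,0],[0,0,0],[0,0,0],[0,0,0]],"turn":[[0,0,0],[0,0,0],[0,0,0],[0,0,0],[0,0,0],[0,0,0],[0,0,0],[0,0,0],[0,0,0],[0,0,0]],"grip":[0.07,0.06,0.05,0.045,0.045,0.045,0.045,0.045,0.045,0.045]}' 25
```

```text
time: 4.7
tcp_pos: [0.5857, 0.223, 0.0426]
tcp_rot: [[0.0, 0.0, -1.0], [0.0, -1.0, -0.0], [-1.0, -0.0, -0.0]]
ft_force: [0.4, 0.0, 0.9]
width: 0.0541
```

```bash
python3 -m creep '{"xyz":[[-0.01,0,0],[-0.02,0,0],[-0.03,0,0],[-0.03,0,0],[-0.03,0,0],[-0.02,0,0],[0,0,0.02],[0,0,0.03],[0,-0.02,0.02],[0,-0.03,0],[0,-0.02,0],[0,0,0]],"turn":[[0,0,0],[0,0,0],[0,0,0],[0,0,0],[0,0,0],[0,0,0],[0,0,0],[0,0,0],[0,0,0],[0,0,0],[0,0,0],[0,0,0]],"grip":[0.045,0.045,0.045,0.045,0.045,0.045,0.045,0.045,0.045,0.045,0.045,0.045]}'
python3 - <<'E'
from h import *
import pickle
d={}
for n in ['wrist','top','scene']:
    d[n]=calibration(n);d[n+'_t']=get_state()['tcp_pos'];im=snapshot(n);cv2.imwrite(f'pics/{n}3.png',im)
pickle.dump(d,open('3.pkl','wb'));print(d['wrist_t'],get_state()['width'])
E
```

```text
time: 5.9
tcp_pos: [0.5158, 0.2953, 0.1827]
tcp_rot: [[0.001, 0.003, -1.0], [0.001, -1.0, -0.003], [-1.0, -0.001, -0.001]]
ft_force: [0.6, -0.5, -0.8]
width: 0.0542
[0.5158 0.2953 0.1827] 0.05373621894330893
```

View pics/wrist3.png

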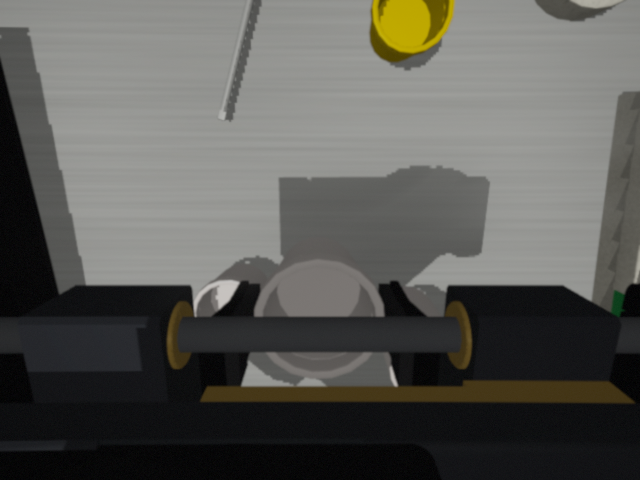

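View pics/scene3.png

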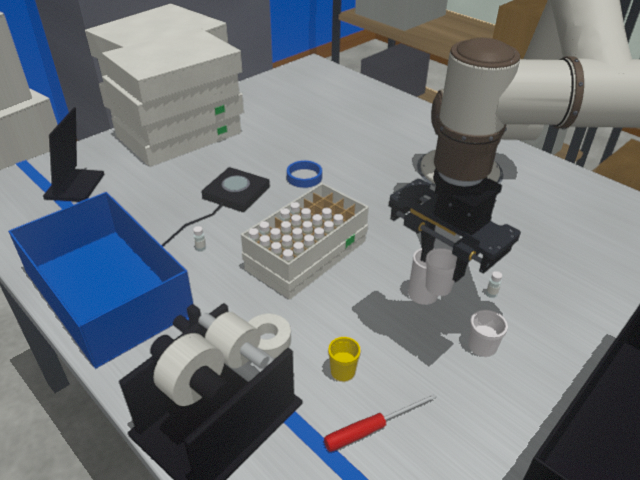

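Run:
```python
from h import *
import pickle
d=pickle.load(open('3.pkl','rb'));c=d['wrist'];t=np.array(d['wrist_t']);im=cv2.imread('pics/wrist3.png')
zr=t[2]+.062-.0428
print(at(c,[(319.5,318)],zr)-t)
S=4;x0,y0=190,240
g=cv2.resize(im[y0:y0+150,x0:x0+200],None,fx=S,fy=S,interpolation=cv2.INTER_CUBIC)
draw(g,c,circ(t[0],t[1],zr,.0275),(0,0,255),S,(x0-.5,y0-.5))
draw(g,c,circ(.4545,.364,.062,.0315),(0,255,0),S,(x0-.5,y0-.5))
cv2.imwrite('pics/c4.png',g)
for n,x0,y0,w,h,S in [('top',90,230,100,90,6),('scene',420,280,110,90,6)]:
    im=cv2.imread(f'pics/{n}3.png');c=d[n]
    g=cv2.resize(im[y0:y0+h,x0:x0+w],None,fx=S,fy=S,interpolation=cv2.INTER_CUBIC)
    draw(g,c,circ(.4545,.364,.062,.0315),(0,255,0),S,(x0-.5,y0-.5))
    cv2.imwrite(f'pics/c5{n}.png',g)
```

```text
[[ 0.0012 -0.002   0.0192]]
```

View pics/c4.png

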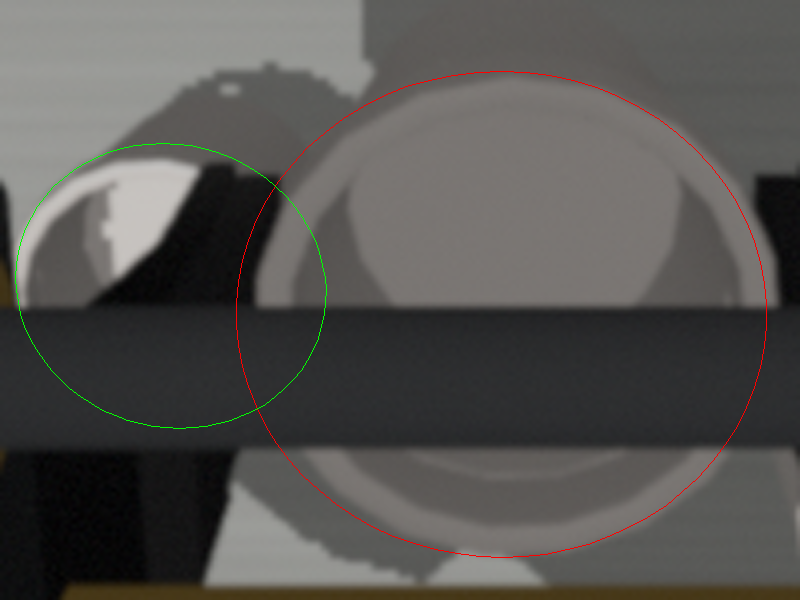

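View pics/c5top.png

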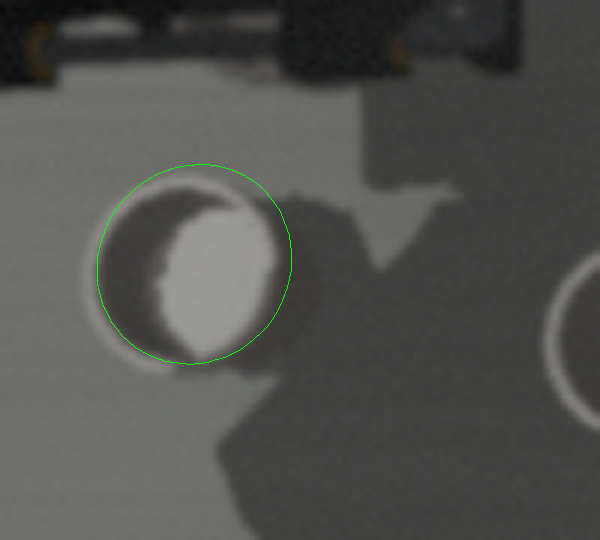

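View pics/c5scene.png

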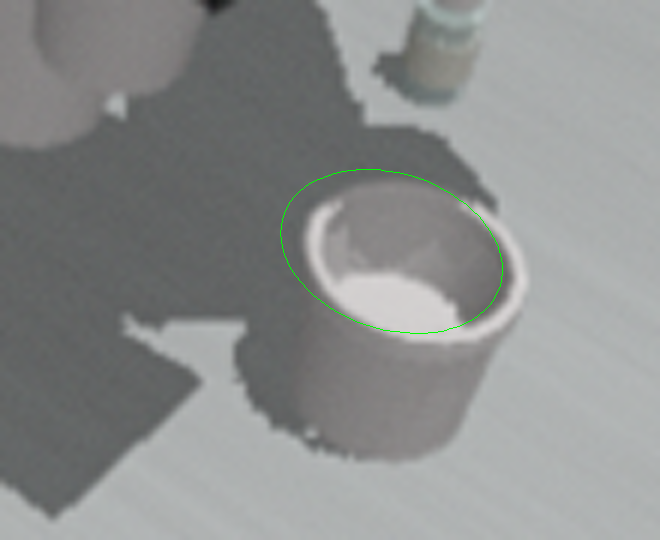

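Run:
```python
from h import *
import pickle
d=pickle.load(open('3.pkl','rb'))
print('scene',at(d['scene'],[(420+415/6,280+261/6)],.062), at(d['scene'],[(420+385/6,280+251/6)],.062))
print('top',at(d['top'],[(90+183/6,230+271/6)],.062))
# held cup & small cup initial in same cams, for bias: small in scene0
im=cv2.imread('pics/scene0.png');g=cv2.resize(im[290:380,330:430],None,fx=6,fy=6,interpolation=cv2.INTER_CUBIC)
for (x,y),col in [((.5858,.2248),(0,255,0)),((.5851,.2255),(0,0,255))]: draw(g,d['scene'],circ(x,y,.062,.0275),col,6,(330-.5,290-.5))
cv2.imwrite('pics/c6.png',g)
im=cv2.imread('pics/scene3.png');g=cv2.resize(im[240:330,400:500],None,fx=6,fy=6,interpolation=cv2.INTER_CUBIC)
t=d['scene_t']
draw(g,d['scene'],circ(t[0],t[1],t[2]-.0428,.0215),(0,255,0),6,(400-.5,240-.5))
cv2.imwrite('pics/c7.png',g)
```

```text
scene [[0.4537 0.3727 0.062 ]] [[0.4567 0.3646 0.062 ]]
top [[0.4512 0.3664 0.062 ]]
```

View pics/c6.png

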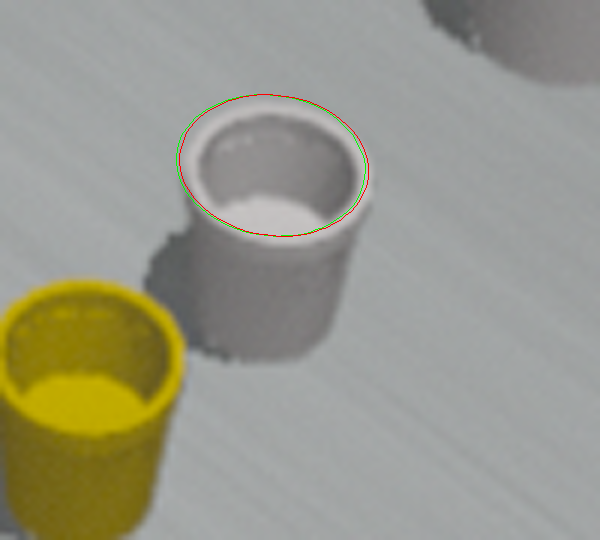

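View pics/c7.png

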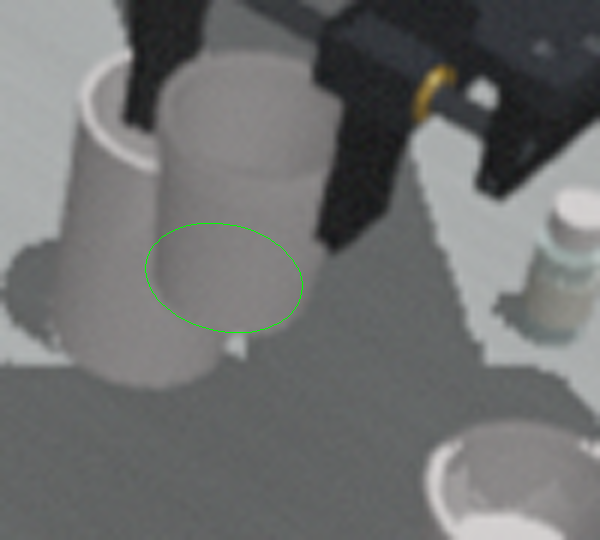

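```bash
python3 -m creep '{"xyz":[[0,-0.0142,0.0123],[0,-0.02,0.018],[0,-0.02,0.018],[0,-0.0115,0.01],[0,-0.0055,0.005],[0.02,0,0],[0.02,0,0],[0.015,0,0],[0,0,0],[0,0,0],[0,0,0]],"turn":[[0,0,0],[0,0,0],[0,0,0],[0,0,0],[0,0,0],[0,0,0],[0,0,0],[0,0,0],[0,0,0],[0,0,0],[0,0,0]],"grip":[0.045,0.045,0.045,0.045,0.045,0.045,0.045,0.045,0.045,0.045,0.045]}'
python3 - <<'E'
from h import *
import pickle
d={}
for n in ['wrist','top','scene']:
    d[n]=calibration(n);d[n+'_t']=get_state()['tcp_pos'];im=snapshot(n);cv2.imwrite(f'pics/{n}4.png',im)
pickle.dump(d,open('4.pkl','wb'));t=d['scene_t'];print(t,get_state()['width'])
S=6
im=cv2.imread('pics/scene4.png');x0,y0=430,265;g=cv2.resize(im[y0:y0+100,x0:x0+100],None,fx=S,fy=S,interpolation=cv2.INTER_CUBIC)
draw(g,d['scene'],circ(t[0],t[1],t[2]-.0428,.0215),(0,255,0),S,(x0-.5,y0-.5))
draw(g,d['scene'],circ(t[0],t[1],.062,.0315),(0,0,255),S,(x0-.5,y0-.5))
cv2.imwrite('pics/c8.png',g)
im=cv2.imread('pics/wrist4.png');x0,y0=220,240;S=4;g=cv2.resize(im[y0:y0+150,x0:x0+200],None,fx=S,fy=S,interpolation=cv2.INTER_CUBIC)
draw(g,d['wrist'],circ(t[0],t[1],t[2]-.0428+.062,.0275),(0,255,0),S,(x0-.5,y0-.5))
draw(g,d['wrist'],circ(t[0],t[1],.062,.0315),(0,0,255),S,(x0-.5,y0-.5))
cv2.imwrite('pics/c9.png',g)
E
```

```text
time: 7.15
tcp_pos: [0.4532, 0.3644, 0.1287]
tcp_rot: [[0.002, 0.0, -1.0], [0.001, -1.0, -0.0], [-1.0, -0.001, -0.002]]
ft_force: [-0.8, 0.4, -0.2]
width: 0.0542
[0.4529 0.3645 0.1287] 0.05450091963613517
```

View pics/c8.png

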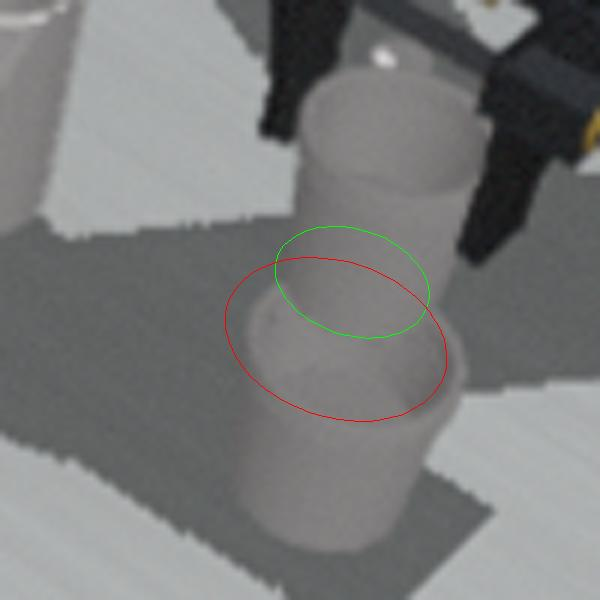

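View pics/c9.png

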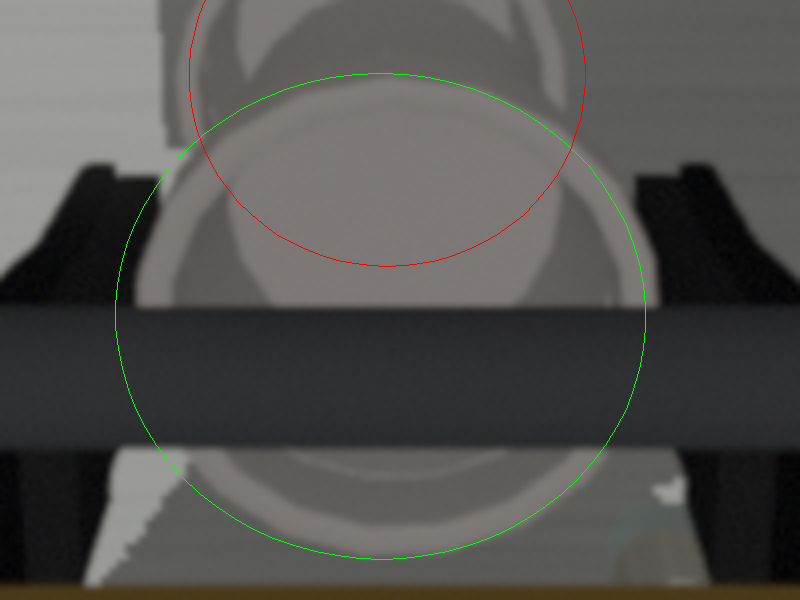

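Run:
```python
from h import *
import pickle
d=pickle.load(open('4.pkl','rb'));t=d['scene_t'];S=6
im=cv2.imread('pics/scene4.png');x0,y0=430,265;g=cv2.resize(im[y0:y0+100,x0:x0+100],None,fx=S,fy=S,interpolation=cv2.INTER_CUBIC)
g=cv2.convertScaleAbs(g,alpha=1.6,beta=-60)
draw(g,d['scene'],circ(t[0],t[1],t[2]-.0428+.062,.0275),(0,255,0),S,(x0-.5,y0-.5))
draw(g,d['scene'],circ(t[0],t[1],.062,.0315),(0,0,255),S,(x0-.5,y0-.5))
cv2.imwrite('pics/c8.png',g)
for dx,dy in [(0,0),(.005,0),(0,.005)]:
    print((proj(d['scene'],[[t[0]+dx,t[1]+dy,.062]])-[x0,y0])*6)
im=cv2.imread('pics/top4.png');x0,y0=80,235;g=cv2.resize(im[y0:y0+80,x0:x0+90],None,fx=S,fy=S,interpolation=cv2.INTER_CUBIC)
cv2.imwrite('pics/c10.png',cv2.convertScaleAbs(g,alpha=1.8))
```

```text
[[332.0544 333.9663]]
[[322.3771 342.9661]]
[[346.8071 343.3843]]
```

View pics/c8.png

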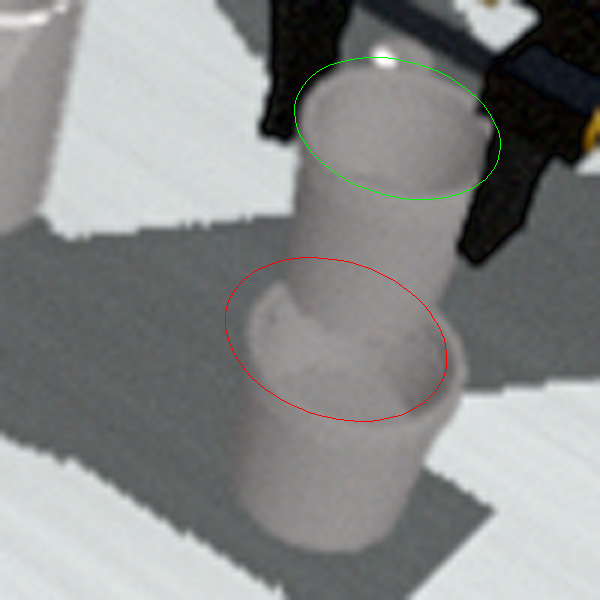

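View pics/c10.png

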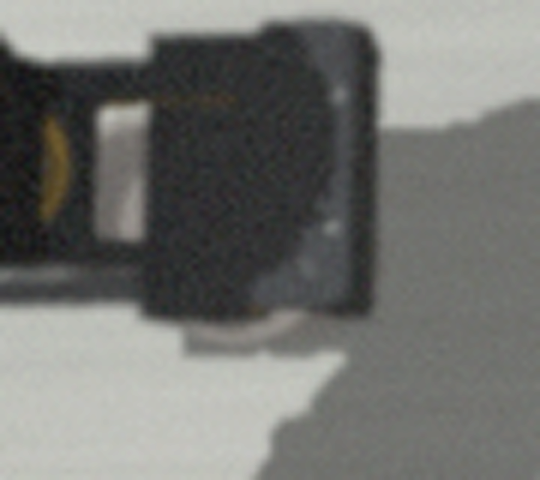

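Run:
```python
from h import *
import pickle
d=pickle.load(open('4.pkl','rb'));t=d['wrist_t'];c=d['wrist']
im=cv2.imread('pics/wrist4.png');x0,y0=235,190;S=5;g=cv2.resize(im[y0:y0+120,x0:x0+160],None,fx=S,fy=S,interpolation=cv2.INTER_CUBIC)
g=cv2.convertScaleAbs(g,alpha=1.6,beta=-60)
draw(g,c,circ(t[0],t[1],.062,.0315),(0,0,255),S,(x0-.5,y0-.5))
draw(g,c,circ(.4515,.3660,.062,.0315),(0,255,0),S,(x0-.5,y0-.5))
print((proj(c,[[.4515,.366,.062],[.4525,.366,.062],[.4515,.367,.062]])-[x0,y0])*S)
cv2.imwrite('pics/c11.png',g)
```

```text
[[393.8579 361.1998]
 [393.8333 353.6981]
 [386.0102 361.1955]]
```

View pics/c11.png

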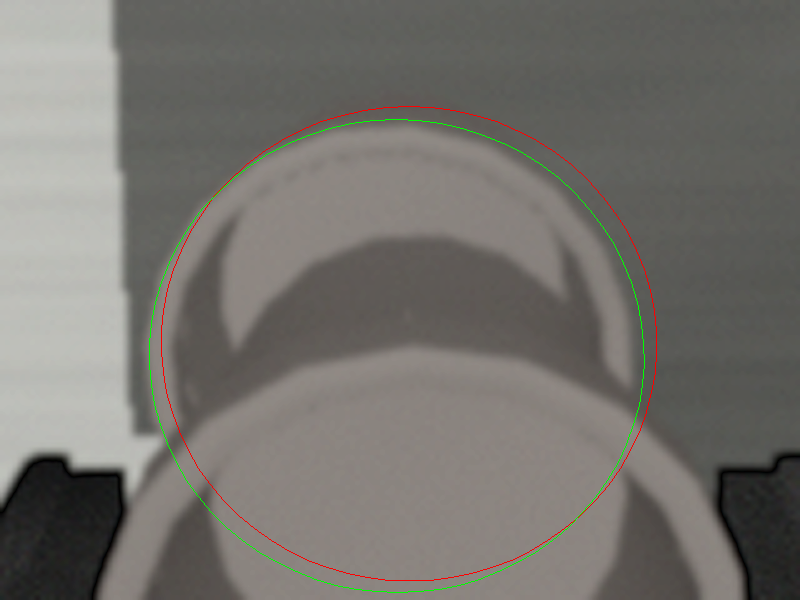

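```bash
python3 -m creep '{"xyz":[[0,-0.004,0.0017],[0,0,0],[0.005,0,0],[0.01,0,0],[0.01,0,0],[0.01,0,0],[0.005,0,0],[0,0,0],[0,0,0]],"turn":[[0,0,0],[0,0,0],[0,0,0],[0,0,0],[0,0,0],[0,0,0],[0,0,0],[0,0,0],[0,0,0]],"grip":[0.045,0.045,0.045,0.045,0.045,0.045,0.045,0.045,0.045]}'
python3 - <<'E'
from h import *
im=snapshot('scene');t=get_state()['tcp_pos'];print(t,get_state()['ft_force'])
c=calibration('scene')
S=6;x0,y0=430,265;g=cv2.resize(im[y0:y0+100,x0:x0+100],None,fx=S,fy=S,interpolation=cv2.INTER_CUBIC)
cv2.imwrite('pics/c12.png',cv2.convertScaleAbs(g,alpha=1.6,beta=-60))
im=snapshot('wrist');cv2.imwrite('pics/wrist5.png',im)
E
```

```text
time: 8.2
tcp_pos: [0.4508, 0.3682, 0.0875]
tcp_rot: [[0.0, 0.0, -1.0], [-0.0, -1.0, -0.0], [-1.0, 0.0, -0.0]]
ft_force: [-0.5, 1.0, -0.7]
width: 0.0544
[0.4509 0.3684 0.0878] [-0.5282 -0.0966  0.1256]
```

View pics/c12.png

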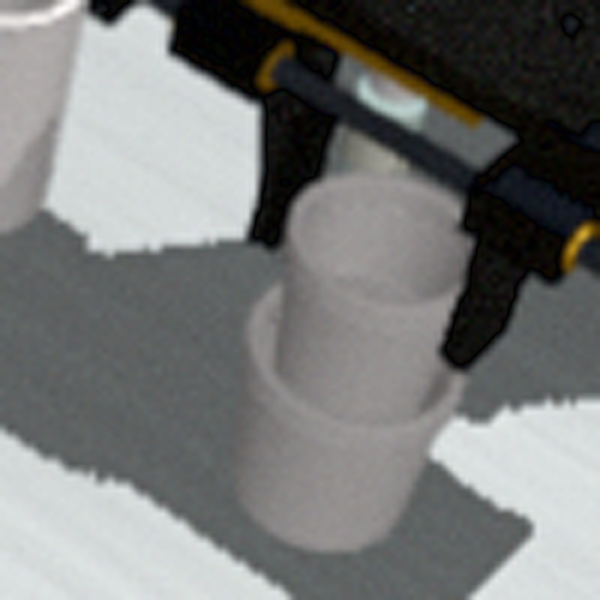

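View pics/wrist5.png

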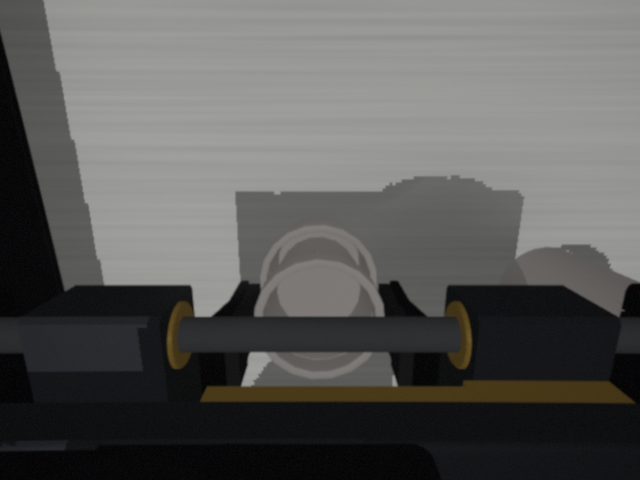

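The small cup is inside the mouth: both rims are centred at x≈319 in the wrist view and no contact force shows. Lowering gently.

```bash
python3 -m creep '{"xyz":[[0.004,0,0],[0.005,0,0],[0.004,0,0],[0.003,0,0],[0,0,0],[0,0,0]],"turn":[[0,0,0],[0,0,0],[0,0,0],[0,0,0],[0,0,0],[0,0,0]],"grip":[0.045,0.045,0.045,0.045,0.045,0.045]}'
```

```text
time: 8.9
tcp_pos: [0.4506, 0.3681, 0.0715]
tcp_rot: [[-0.0, 0.0, -1.0], [-0.0, -1.0, -0.0], [-1.0, 0.0, 0.0]]
ft_force: [-0.1, 0.7, -1.2]
width: 0.0542
```

```bash
python3 -m creep '{"xyz":[[0.001,0,0],[0.001,0,0],[0.0005,0,0],[0,0,0]],"turn":[[0,0,0],[0,0,0],[0,0,0],[0,0,0]],"grip":[0.045,0.045,0.045,0.045]}'
```

```text
time: 9.3
tcp_pos: [0.4506, 0.3681, 0.069]
tcp_rot: [[-0.0, 0.0, -1.0], [-0.0, -1.0, -0.0], [-1.0, 0.0, 0.0]]
ft_force: [-0.8, -0.9, -0.9]
width: 0.0541
```

```bash
python3 -m creep '{"xyz":[[0.0005,0,0],[0.0005,0,0],[0,0,0]],"turn":[[0,0,0],[0,0,0],[0,0,0]],"grip":[0.045,0.045,0.045]}'; python3 -m creep '{"xyz":[[0.0005,0,0],[0.0005,0,0],[0,0,0]],"turn":[[0,0,0],[0,0,0],[0,0,0]],"grip":[0.045,0.045,0.045]}'
```

```text
time: 9.6
tcp_pos: [0.4508, 0.3683, 0.0686]
tcp_rot: [[0.001, 0.001, -1.0], [0.0, -1.0, -0.001], [-1.0, -0.0, -0.001]]
ft_force: [-0.2, -0.9, 1.2]
width: 0.0542
time: 9.9
tcp_pos: [0.451, 0.3683, 0.0684]
tcp_rot: [[0.001, 0.001, -1.0], [0.0, -1.0, -0.001], [-1.0, -0.0, -0.001]]
ft_force: [-1.8, -1.5, 6.2]
width: 0.0541
```

Contact at the expected height: z 0.0684 against 0.0686 calculated, with 6 N. Releasing.

```bash
python3 -m creep '{"xyz":[[0,0,0],[0,0,0],[0,0,0],[0,0,0],[0,0,0],[0,0,0],[0,0,0],[-0.02,0,0],[-0.03,0,0],[-0.03,0,0],[0,0,0],[0,0,0]],"turn":[[0,0,0],[0,0,0],[0,0,0],[0,0,0],[0,0,0],[0,0,0],[0,0,0],[0,0,0],[0,0,0],[0,0,0],[0,0,0],[0,0,0]],"grip":[0.056,0.058,0.06,0.065,0.075,0.087,0.087,0.087,0.087,0.087,0.087,0.087]}'
python3 - <<'E'
from h import *
import pickle
t=get_state()['tcp_pos'];print(t)
c=calibration('wrist');im=snapshot('wrist');cv2.imwrite('pics/wrist6.png',im);pickle.dump((c,t),open('6.pkl','wb'))
im=snapshot('scene')
S=6;x0,y0=430,265;g=cv2.resize(im[y0:y0+100,x0:x0+100],None,fx=S,fy=S,interpolation=cv2.INTER_CUBIC)
cv2.imwrite('pics/c13.png',cv2.convertScaleAbs(g,alpha=1.6,beta=-60))
E
```

```text
time: 11.1
tcp_pos: [0.4506, 0.3683, 0.1476]
tcp_rot: [[0.001, 0.0, -1.0], [0.002, -1.0, -0.0], [-1.0, -0.002, -0.001]]
ft_force: [-0.3, -0.2, -0.5]
width: 0.087
[0.4506 0.3683 0.1476]
```

View pics/wrist6.png

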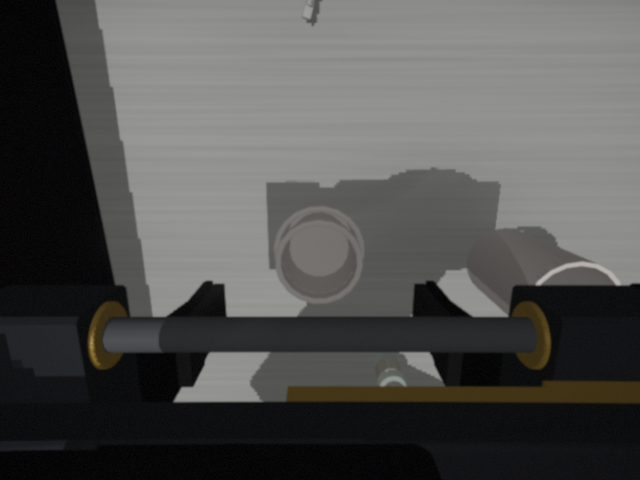

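View pics/c13.png

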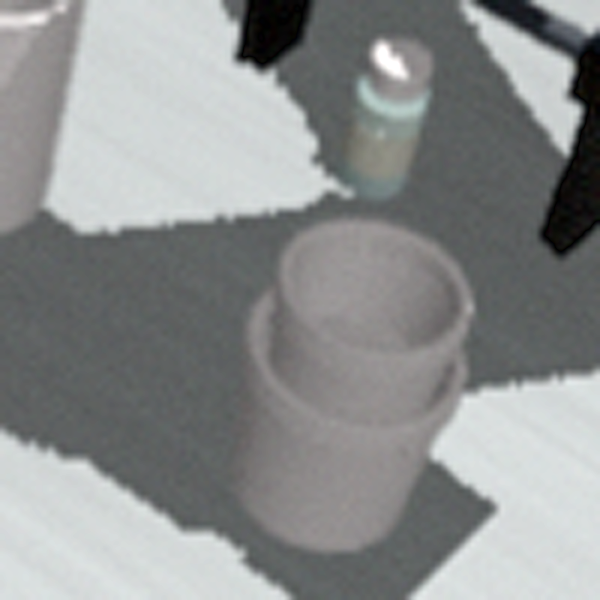

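Run:
```python
from h import *
import pickle
c,t=pickle.load(open('6.pkl','rb'));im=cv2.imread('pics/wrist6.png')
x0,y0=260,190;S=5;g=cv2.resize(im[y0:y0+120,x0:x0+120],None,fx=S,fy=S,interpolation=cv2.INTER_CUBIC)
g=cv2.convertScaleAbs(g,alpha=1.8,beta=-60)
X,Y=.4508,.3664
draw(g,c,circ(X,Y,.062,.0315),(0,0,255),S,(x0-.5,y0-.5))
draw(g,c,circ(X,Y,.088,.0275),(0,255,0),S,(x0-.5,y0-.5))
cv2.imwrite('pics/c14.png',g)
```

```text
(no output)
```

View pics/c14.png

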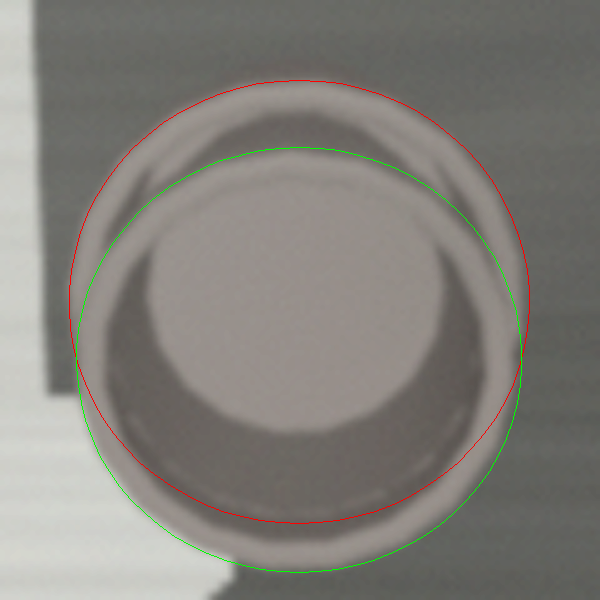

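Nested and coaxial: both predicted rims fit (the large at z 62, the small at z 88 mm) on a common axis. Now I descend to the large cup's lip.

```bash
python3 -m creep '{"xyz":[[0.015,0,0],[0.025,0,0],[0.025,0,0],[0.02,0,0],[0.012,0,0],[0.007,0,0],[0,0,0],[0,0,0],[0,0,0]],"turn":[[0,0,0],[0,0,0],[0,0,0],[0,0,0],[0,0,0],[0,0,0],[0,0,0],[0,0,0],[0,0,0]],"grip":[0.087,0.087,0.087,0.087,0.087,0.087,0.087,0.087,0.087]}'
```

```text
time: 12.1
tcp_pos: [0.4511, 0.3687, 0.0441]
tcp_rot: [[0.001, 0.0, -1.0], [0.002, -1.0, -0.0], [-1.0, -0.002, -0.001]]
ft_force: [-0.2, -0.0, 0.1]
width: 0.0868
```

```bash
python3 -m creep '{"xyz":[[0.001,0,0],[0,0,0],[0,0,0],[0,0,0],[0,0,0],[0,0,0],[0,0,0],[0,0,0],[0,0,0],[0,0,0]],"turn":[[0,0,0],[0,0,0],[0,0,0],[0,0,0],[0,0,0],[0,0,0],[0,0,0],[0,0,0],[0,0,0],[0,0,0]],"grip":[0.08,0.075,0.07,0.066,0.062,0.055,0.055,0.055,0.055,0.055]}' 35
```

```text
time: 13.1
tcp_pos: [0.4507, 0.3683, 0.0421]
tcp_rot: [[0.0, 0.0, -1.0], [0.0, -1.0, -0.0], [-1.0, -0.0, -0.0]]
ft_force: [-0.2, -0.2, 0.5]
width: 0.062
```

```bash
python3 -m creep '{"xyz":[[-0.005,0,0],[-0.01,0,0],[-0.02,0,0],[-0.025,0,0],[-0.025,0,0],[-0.025,0,0],[-0.02,0,0],[-0.01,0,0],[-0.005,0,0],[0,0,0],[0,0,0]],"turn":[[0,0,0],[0,0,0],[0,0,0],[0,0,0],[0,0,0],[0,0,0],[0,0,0],[0,0,0],[0,0,0],[0,0,0],[0,0,0]],"grip":[0.055,0.055,0.055,0.055,0.055,0.055,0.055,0.055,0.055,0.055,0.055]}'
python3 - <<'E'
from h import *
import pickle
s=get_state();print(s['tcp_pos'],s['width'],s['q'])
im=snapshot('wrist');cv2.imwrite('pics/wrist7.png',im)
im=snapshot('scene');cv2.imwrite('pics/scene7.png',cv2.resize(im[160:360,380:580],None,fx=3,fy=3,interpolation=cv2.INTER_CUBIC))
E
```

```text
time: 14.2
tcp_pos: [0.4501, 0.3676, 0.1859]
tcp_rot: [[-0.002, 0.0, -1.0], [-0.002, -1.0, -0.0], [-1.0, 0.002, 0.002]]
ft_force: [0.7, -0.4, -1.6]
width: 0.0618
[0.4501 0.3676 0.1859] 0.0618473658644226 [ 55.1849  19.4914  -8.9209  -0.0305 -61.7176  34.831 ]
```

View pics/scene7.png

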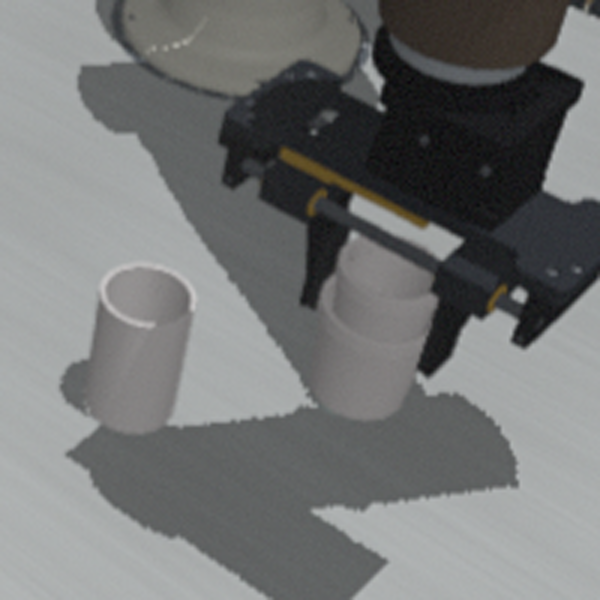

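View pics/wrist7.png

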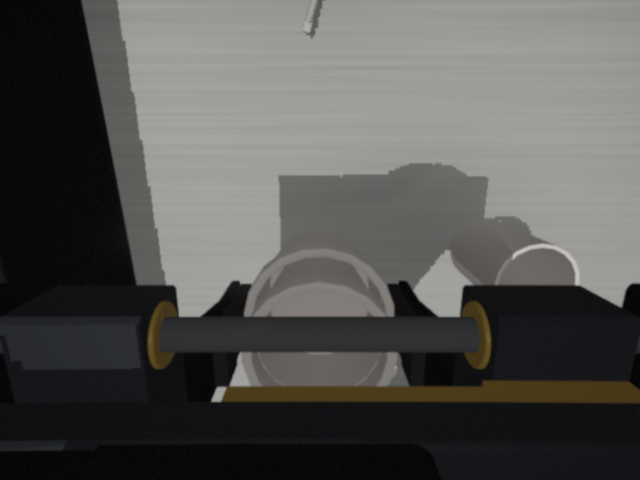

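The stack is lifted with the small cup seated (two rims visible, coaxial). Carrying it over the beaker and the carton, with the underside at about 144 mm.

```bash
python3 -m creep '{"xyz":[[0,0.006,0],[0,0.014,-0.002],[0,0.022,-0.002],[0,0.03,-0.002],[0,0.03,-0.002],[0,0.03,-0.002],[0,0.03,-0.002],[0,0.03,-0.002],[0,0.03,-0.002],[0,0.03,-0.002],[0,0.03,-0.002],[0,0.03,-0.002]],"turn":[[0,0,0],[0,0,0],[0,0,0],[0,0,0],[0,0,0],[0,0,0],[0,0,0],[0,0,0],[0,0,0],[0,0,0],[0,0,0],[0,0,0]],"grip":[0.055,0.055,0.055,0.055,0.055,0.055,0.055,0.055,0.055,0.055,0.055,0.055]}'
python3 -m creep '{"xyz":[[0,0.03,-0.002],[0,0.03,-0.002],[0,0.03,-0.002],[0,0.03,-0.002],[0,0.03,-0.002],[0,0.03,-0.002],[0,0.03,-0.002],[0,0.02,0],[0,0.01,0],[0,0.006,0],[0,0,0],[0,0,0]],"turn":[[0,0,0],[0,0,0],[0,0,0],[0,0,0],[0,0,0],[0,0,0],[0,0,0],[0,0,0],[0,0,0],[0,0,0],[0,0,0],[0,0,0]],"grip":[0.055,0.055,0.055,0.055,0.055,0.055,0.055,0.055,0.055,0.055,0.055,0.055]}'
```

```text
time: 15.5
tcp_pos: [0.4717, 0.0533, 0.1873]
tcp_rot: [[0.0, -0.001, -1.0], [-0.0, -1.0, 0.001], [-1.0, 0.0, -0.0]]
ft_force: [0.8, -0.5, -0.8]
width: 0.0624
time: 16.7
tcp_pos: [0.4866, -0.1894, 0.1871]
tcp_rot: [[0.0, 0.001, -1.0], [0.0, -1.0, -0.001], [-1.0, -0.0, -0.0]]
ft_force: [0.1, 1.0, -3.1]
width: 0.0622
```

Run:
```python
from h import *
import pickle
c=calibration('wrist');t=get_state()['tcp_pos'];im=snapshot('wrist');cv2.imwrite('pics/wrist8.png',im);pickle.dump((c,t),open('8.pkl','wb'));print(t)
draw(im,c,circ(.4812,-.3104,.030,.033),(0,0,255));cv2.imwrite('pics/wrist8o.png',im)
sc=calibration('scene');im=cv2.imread('pics/scene0.png');S=6;x0,y0=190,155
g=cv2.resize(im[y0:y0+65,x0:x0+90],None,fx=S,fy=S,interpolation=cv2.INTER_CUBIC)
draw(g,sc,circ(.4812,-.3104,.030,.033),(0,0,255),S,(x0-.5,y0-.5))
print((proj(sc,[[.4812,-.3104,.03],[.4862,-.3104,.03],[.4812,-.3054,.03]])-[x0,y0])*S)
cv2.imwrite('pics/c15.png',g)
```

```text
[ 0.4866 -0.1894  0.1871]
[[267.5612 160.1333]
 [257.5143 165.0501]
 [275.3549 165.3603]]
```

View pics/wrist8o.png

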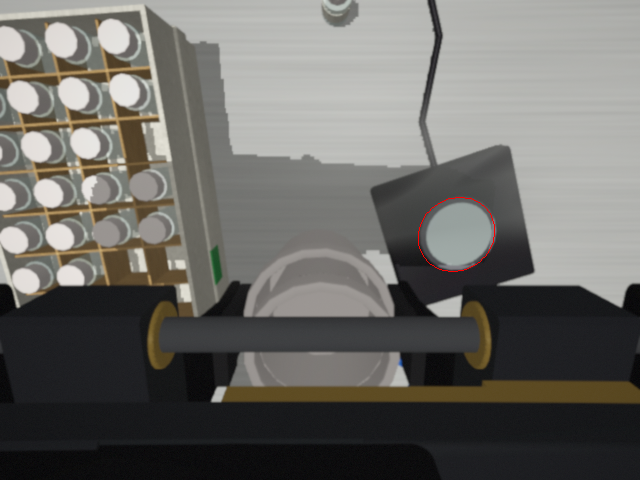

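View pics/c15.png

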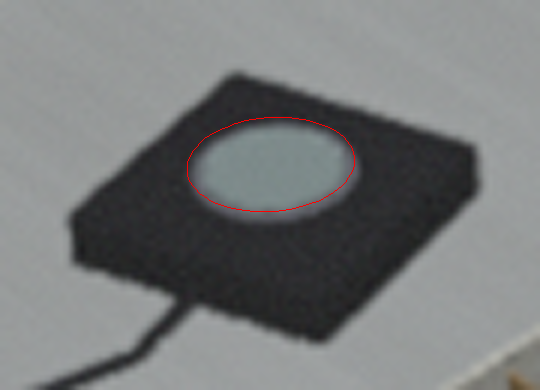

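```bash
python3 -m creep '{"xyz":[[0,0.01,0.001],[0,0.02,0.001],[0,0.025,0.001],[0,0.025,0.001],[0,0.02,0.001],[0,0.012,0.0005],[0,0.006,0],[0.01,0,0],[0.02,0,0],[0.01,0,0],[0,0,0],[0,0,0]],"turn":[[0,0,0],[0,0,0],[0,0,0],[0,0,0],[0,0,0],[0,0,0],[0,0,0],[0,0,0],[0,0,0],[0,0,0],[0,0,0],[0,0,0]],"grip":[0.055,0.055,0.055,0.055,0.055,0.055,0.055,0.055,0.055,0.055,0.055,0.055]}'
cat > look.py <<'E'
from h import *
import sys
k=sys.argv[1]
s=get_state();t=s['tcp_pos'];print(t,s['width'],s['ft_force'])
for n in ['wrist','scene','top']:
    c=calibration(n);im=snapshot(n);cv2.imwrite(f'pics/{n}{k}.png',im)
    if n=='wrist': x0,y0,w,h,S=190,170,260,190,3
    elif n=='scene':x0,y0,w,h,S=180,90,110,120,5
    else: x0,y0,w,h,S=420,190,110,110,5
    g=cv2.resize(im[y0:y0+h,x0:x0+w],None,fx=S,fy=S,interpolation=cv2.INTER_CUBIC)
    o=(x0-.5,y0-.5);b=t[2]-.0421
    draw(g,c,circ(t[0],t[1],.030,.033),(0,0,255),S,o)
    draw(g,c,circ(t[0],t[1],b,.0255),(0,255,0),S,o)
    draw(g,c,circ(t[0],t[1],b+.062,.0315),(0,255,0),S,o)
    draw(g,c,circ(t[0],t[1],b+.088,.0275),(255,0,255),S,o)
    cv2.imwrite(f'pics/L{n}{k}.png',g)
E
python3 look.py 9
```

```text
time: 17.95
tcp_pos: [0.4816, -0.3076, 0.1472]
tcp_rot: [[-0.0, 0.001, -1.0], [-0.0, -1.0, -0.001], [-1.0, 0.0, 0.0]]
ft_force: [-0.1, 0.3, -2.1]
width: 0.062
[ 0.4816 -0.3076  0.1472] 0.061981368543397815 [-0.0505  0.3464 -2.1424]
```

View pics/Lwrist9.png

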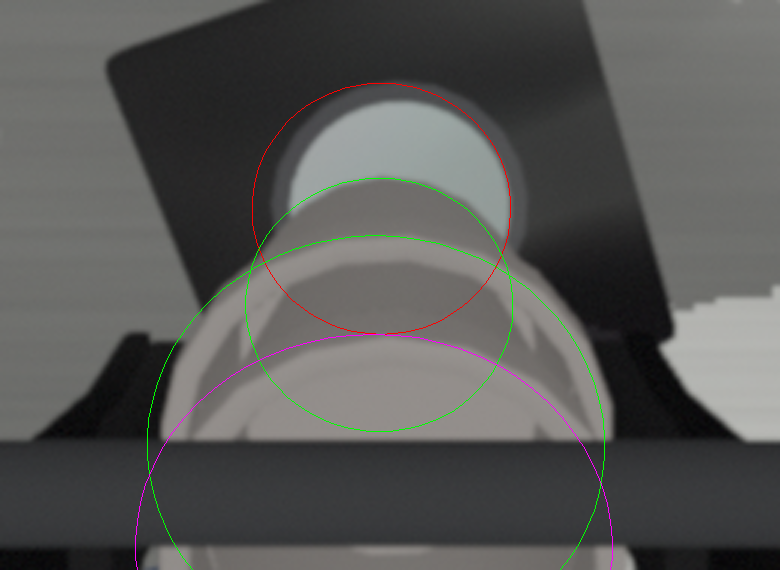

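View pics/Lscene9.png

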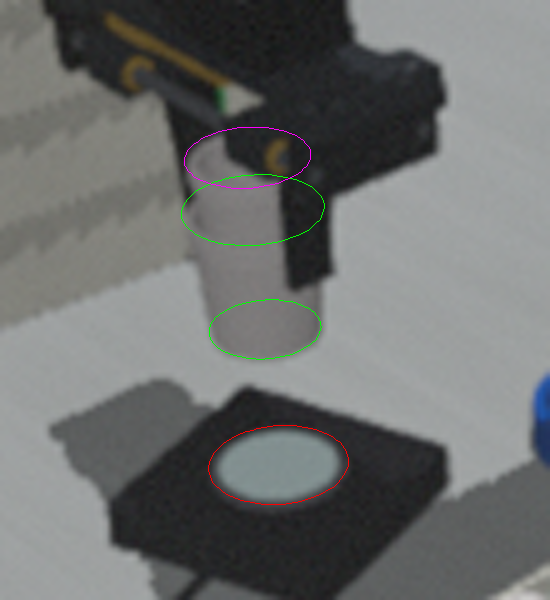

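View pics/Ltop9.png

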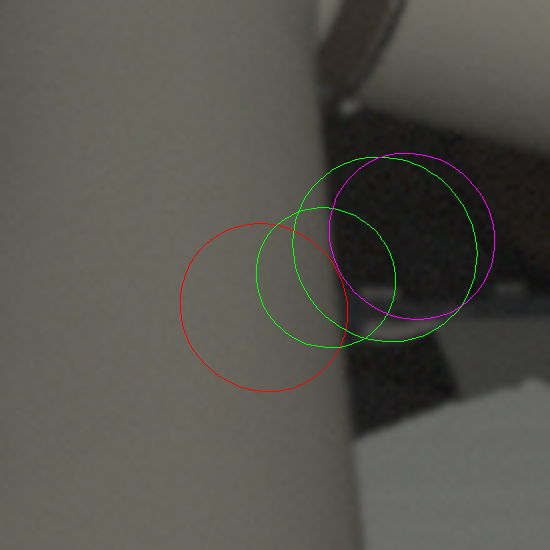

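The wrist view says about 2 mm off in y and the scene view about 0, well inside 12 mm. I shift 1 mm and lower by 60 mm.

```bash
python3 -m creep '{"xyz":[[0.005,0.001,0],[0.01,0,0],[0.012,0,0],[0.012,0,0],[0.01,0,0],[0.006,0,0],[0.003,0,0],[0.002,0,0],[0,0,0],[0,0,0],[0,0,0],[0,0,0]],"turn":[[0,0,0],[0,0,0],[0,0,0],[0,0,0],[0,0,0],[0,0,0],[0,0,0],[0,0,0],[0,0,0],[0,0,0],[0,0,0],[0,0,0]],"grip":[0.055,0.055,0.055,0.055,0.055,0.055,0.055,0.055,0.055,0.055,0.055,0.055]}'
python3 look.py 10
```

```text
time: 19.3
tcp_pos: [0.4815, -0.3089, 0.0874]
tcp_rot: [[0.001, 0.0, -1.0], [-0.0, -1.0, -0.0], [-1.0, 0.0, -0.001]]
ft_force: [0.4, -0.0, -1.4]
width: 0.0623
[ 0.4815 -0.3089  0.0874] 0.06226491130437412 [ 0.3722 -0.007  -1.3947]
```

View pics/Lscene10.png

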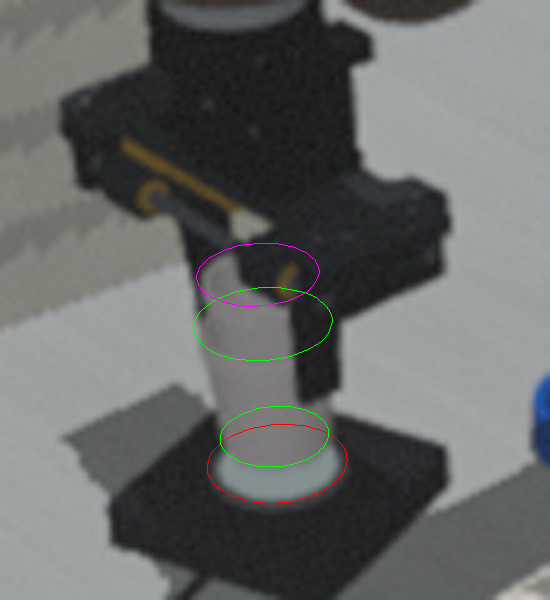

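View pics/Lwrist10.png

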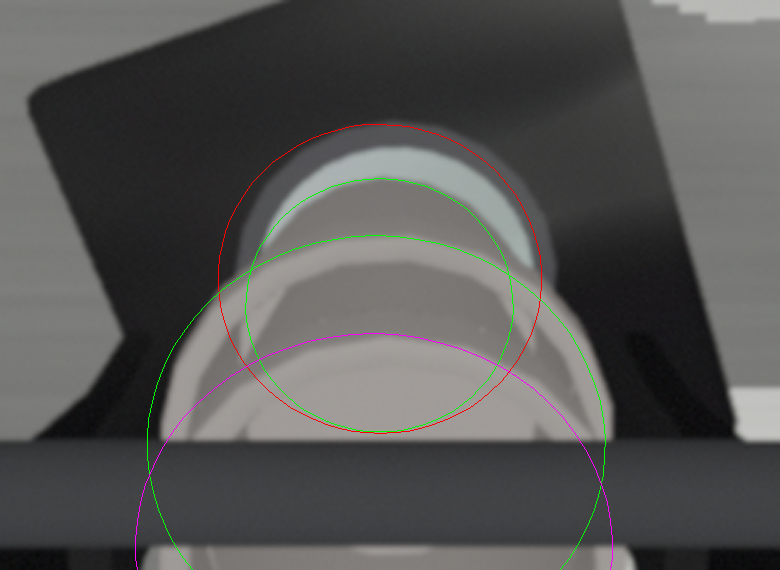

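```bash
python3 -m creep '{"xyz":[[0,0,0],[0,0,0],[0,0,0],[0,0,0],[0,0,0]],"turn":[[0,0,0],[0,0,0],[0,0,0],[0,0,0],[0,0,0]],"grip":[0.055,0.055,0.055,0.055,0.055]}'; python3 -c "
from workcell import *
s=get_state();print(s['tcp_pos'],s['joint_vel'],s['width']);print(job_done())"
```

```text
time: 19.95
tcp_pos: [0.4813, -0.3089, 0.087]
tcp_rot: [[-0.0, 0.0, -1.0], [0.0, -1.0, -0.0], [-1.0, -0.0, 0.0]]
ft_force: [0.4, -0.0, -2.0]
width: 0.0621
[ 0.48130082 -0.30886626  0.08704026] [ 0.02964022  0.05231928 -0.02471753 -0.07417259  0.00634119  0.11939142] 0.06208908237685274
the job is handed in; nothing more can be done
None
```

I nested the small cup in the large one on the table, gripped the large cup by its lip at 35 N and carried the stack over the carton. I handed the job in at about 20 s with the stack held above the reader window. The hand-in gave no verdict, so what follows is from my own checks.

- **Nesting:** the small cup touched the large cup's floor at the expected height, with a force of about 6 N. After I released it, the wrist picture fitted both rims on one axis, 26 mm apart in height.
- **Carry:** the underside travelled at about 144 mm, roughly 42 mm above the vial caps. I noticed no unexpected force at any reading.
- **Final hover:** the underside is at about 45 mm, 15 mm above the window. The stack is upright and still, the finger opening is 62 mm on the 63 mm lip, and nothing touches the reader.
- **Disagreement:** the cameras differed by 2–5 mm sideways when locating the cups and the window. The wrist camera's reading was about 2 mm off to the side, and I allowed for that. At the end the wrist and scene views agreed that the cup is centred on the window to about 1–2 mm, against a limit of 12 mm. The arm blocked the top view there.
- **Not checked:** I did not measure the other objects again after the carry; I saw nothing moved in the pictures along the way.

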